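Pull the filter cassette of a bench dust extractor

ROBOT

A 6-joint arm with a two-finger parallel gripper is mounted at the origin on the work surface. World frame = base frame: x ahead of the robot, y to its left, z up, the work surface at z = 0. Lengths are in m, angles in rad, forces in N, time in s.
With the tool pointing down it reaches from about 0.375 to 0.975 m from the base axis. Payload 3.8 kg.
Tool frame: the origin (TCP) lies midway between the tips of the shut fingers; the grasp point (between the pads) lies 19 mm behind it (bot.tcp_to_grasp is the distance from the TCP to the grasp point, in m); z points along the fingers, y is the line along which they close (so a half turn about z gives the same grasp; the last joint's range is limited). The gripper opens to 85 mm and grips with 20 to 120 N. Pads are 22 mm wide; open, the fingers measure 114 mm over their backs; the gripper's body (76 mm by 85 mm) begins 54 mm behind the grasp point. The pads swing forward as they close: fully open they stand 13 mm farther back than shut.
Start: joints at [1.245, 0.264, 1.604, -0, 1.274, -0.037], TCP at [0.192, 0.647, 0.2] pointing down, gripper open.
Joint ranges: [-2.63, 2.63], [-0.94, 2.18], [0.31, 2.57], [-1.31, 4.45], [0, 2.66], [-2.55, 2.55]. Speed limits (rad/s): [2.57, 2.57, 3.14, 3.14, 3.14, 3.14].

INTERFACE

Orientations are given as a unit quaternion [x, y, z, w].
In Python, from workcell import bot gives the robot as it stands. The module is installed in compiled form; this text tells all that it offers.
- The arm moves only by the tool drive_tool, never from a script. Its argument "steps" is a list of rows, each an object of numbers: "rx", "ry", "rz": the turn, a rotation vector about the tool's x, y, z in degrees; "x", "y", "z": the shift along the tool's x, y, z in m; "jaw": the opening in per cent of the stroke, from 0 (shut) to 100 (fully open). A call has 1 to 10 rows; each row shifts and turns the commanded pose from where the row before left it, along the tool's axes as they then stand; what a row does not reach is not made up. A row lasts 1/8 s, in which the tool goes at most 62.5 mm and 10.7 degrees, less where a joint would pass 70% of its speed; a pose out of reach is approached as far as the arm can. A call is refused whole if a number of a shift passes 0.0625 or a number of a turn 10.7, either way. A call with a gripper value outside its range is refused whole. The fingers move at their own pace and stop on an object; "grip_force" is the grip in N (left out, the last holds). Time passes only in rows, so rows that do not move let the fingers close. It gives the time, the measured TCP pose, the force, the opening and the grip force at its end, in the units of the state.
- bot.observe(): the state, without advancing time (a new reading comes with each control period).
- bot.camera(name): name is "scene" or "top"; returns the picture (400x640x3 uint8, blue, green, red); there is no depth.
- bot.camera_info(name): a dict with "fx", "fy", "cx", "cy" (pixels), "cam_to_world" (4x4, takes a point from camera to world coordinates). Camera axes: x right, y down, z forward; pixel columns grow to the right and rows downward; lengths in m; the calibration is good to about 2 mm. A picture is of the moment at which its call begins. camera_info takes no time and is no camera call.
- bot.sign_off(): hands the job in; it is judged then, once.
The state is a dict: "time_s": time; "joint_positions": joint angles; "joint_velocities": joint speeds; "effort": joint torques, N m; "ee_pos": TCP position; "ee_rot": TCP orientation; "wrist_force": force on the tool from outside, world axes, zero at the start; "moment": the same for the moment, N m; "width": opening from 0.0 (shut) to 1.0 (fully open); "gripper_force": force on a finger pad.
Only numpy, scipy, OpenCV 4.12 (cv2) and the standard library are available. Lean on these libraries where they do the work, as an engineer would, in place of code of your own. Each camera call takes 0.05 s, during which the arm holds its last target. There are 200 camera calls.

TASK

The bench dust extractor's filter is due for cleaning: first turn the suction dial on its top anticlockwise (seen from above) all the way back to its off stop. Then squeeze the filter cassette's two side catches together between the fingers and, keeping them squeezed, lift the cassette straight up and level out of its bay until it is completely clear above the machine. Finish while still holding it there by its catches, steady above the bay; do not put it down or let go, and leave the brush and the other things lying about undisturbed.

Things in the scene. Friction and masses are not known exactly. Their poses are not given: they have to be found in the camera images.
- extractor: bench dust extractor: white metal box with a flat light grey top 150 mm above the bench, 300 (x) x 260 (y) mm, fixed, turned up to 26 degrees either way. Origin: centre of its underside; z up, x from its front (nearest the robot) to its rear, y to its left seen from the front. On its top: the dial at (-80, -80) mm, the filter bay centred at (10, 15) mm; 40 mm clear beside each catch
- bay (a point): centre of the filter bay's opening, level with the extractor's top; axes as the extractor's. The opening is 132 mm (x) by 62 mm (y); the cassette stands in it with 1 mm of play all round, 53 mm of it sunk below the top
- dial_grip (a point): middle of the dial's grip bar, on its vertical axis, 37 mm above the extractor's top. The bar is 42 mm long, 14 mm thick, its top 44 mm and lower edge 12 mm above the extractor's top, on a 44 mm disc and a 68 mm base. A white mark on top shows its pointer end. At the off stop the bar lies along the extractor's x axis, pointer to the front, at a white tick on the top
- dial (a joint): dial angle in rad: 0 is the off stop; it grows clockwise seen from above (the bar then lies at minus this angle from the extractor's x axis). It starts at 0.7 to 1.35, stays where it is left, and takes about 0.05 N m to turn
- cassette: filter cassette: black frame with white pleats, 130 (x) x 60 (y) x 55 mm high, 0.2 to 0.4 kg, standing in the bay with its top 2 mm above the extractor's top. Origin: centre of its underside; z up; axes as the extractor's while seated. Two upright grey catches rise from the middle of its long sides. Raised by 53 mm its underside is level with the extractor's top
- catch_mid (a point): point on the cassette half-way between its two catches (at +y and -y of it), 76 mm above its underside and 23 mm above the extractor's top: the height to pinch at. Each catch is a plate 34 mm wide (x), 5 mm thick, its upper end 11 mm above this point. Outer faces 60 mm apart when free, 46 mm when fully squeezed together along y
- catch_left (a joint): inward travel in m of the catch on the +y side: 0 free, 0.007 fully squeezed. Its hook under the extractor's top plate holds the cassette down until it is in by more than about 4 mm. Its spring pushes out with about 2 N when free, 5.5 N when fully in
- catch_right (a joint): the same for the catch on the -y side
- brush: bystander: a small hand brush 150 mm long and about 25 mm high, lying on the rear strip of the extractor's top, behind the cassette; origin at its underside, middle
- chisel: bystander: a stone chisel about 180 mm long lying on a slate slab (220 x 200 x 30 mm, fixed) to the robot's left
- hammer: bystander: a hammer 260 mm long lying on the bench to the robot's right
- tin: bystander: a tin 76 mm across and 100 mm high standing on the bench to the robot's right
Not all that is in view belongs to the job. Leave any green or red look-alike of the cassette alone.

How it is judged:
On the way, in this order (a step that is already met when the one before it is completed fails the run):
1. the dial is turned back to its off stop (value of joint dial below 0.1 rad), for 0.2 s.
2. both catches are squeezed in between the fingers (value of joint each of catch_left, catch_right above 0.004 m and contact force between the fingers and cassette above 2 N and value of joint dial below 0.12 rad), for 0.1 s.
At the end, for the whole second after the job is handed in: Dial within 0.12 rad of off; fingers hold the cassette by both catches, each squeezed in over 4 mm; its underside 5 mm or more above the extractor's top, within 100 mm sideways of the bay's centre, level within 0.2 rad, below 30 mm/s, touching neither extractor nor brush (all of step 2 and z of cassette in the frame of extractor above 0.155 m and horizontal distance between cassette and bay below 0.1 m and angle between cassette's own z axis and vertical below 0.2 rad and contact force between each of extractor, brush and cassette below 0.1 N and linear speed of cassette below 0.03 m/s); the arm keeps its last pose, push and grip.
It fails at once if the cassette was tipped by more than 0.5 rad (it would spill its dust) (angle between cassette's own z axis and vertical above 0.5 rad).
It fails at once if a bystander (brush, chisel, hammer or tin) was moved by more than 40 mm (distance of any of brush, chisel, hammer, tin from where it was at the start of the episode above 0.04 m).
It also fails if it takes over 51 s, if anything falls off the work surface, if the arm or the gripper's body presses on something with over 40 N, if the wrist force passes 120 N, or if a joint passes its speed limit or range.

## Working session

There is one attempt and no reset: what is moved stays moved. The work goes in short steps, Python scripts to look and compute and a tool call to move; the robot and the scene stay as the last step left them, time stands still between calls to the robot, and variables do not carry over. Pictures are saved under pics/ and viewed, at most 10 in all, crops included, and the job is handed in when it is done.

Besides the shell and the picture viewer there is one more tool, called after "Emit:" by a JSON object that holds its "method" and its "body", one argument or row to a line. drive_tool: Moves the arm, as the interface text tells. Its arguments: {"type":"object","properties":{"steps":{"type":"array"},"grip_force":{"type":"number"}},"required":["steps"]}

```bash
mkdir -p pics; python3 - <<'E'
from workcell import bot
import cv2
for n in("scene","top"):
    cv2.imwrite(f"pics/{n}0.png",bot.camera(n)); i=bot.camera_info(n); print(n,i)
print(bot.observe(),bot.tcp_to_grasp)
E
```

```text
scene {'fx': 406.65127821374995, 'fy': 406.65127821374995, 'cx': 325.4348418109987, 'cy': 202.90608879066292, 'cam_to_world': array([[-0.39103163,  0.74653802, -0.53830777,  1.21720812],
       [ 0.92032698,  0.31104485, -0.23716944,  0.3442352 ],
       [-0.00961814, -0.58815992, -0.80868746,  1.13838821],
       [ 0.        ,  0.        ,  0.        ,  1.        ]])}
top {'fx': 428.1364156223003, 'fy': 428.1364156223003, 'cx': 317.7303814435857, 'cy': 195.68651444060762, 'cam_to_world': array([[-1.91788782e-02, -9.84109684e-01,  1.76522804e-01,
         2.98490256e-01],
       [-9.99813645e-01,  1.92662902e-02, -1.21888687e-03,
         2.34347676e-02],
       [-2.20142120e-03, -1.76513285e-01, -9.84295796e-01,
         1.51081253e+00],
       [ 0.00000000e+00,  0.00000000e+00,  0.00000000e+00,
         1.00000000e+00]])}
{'time_s': 0.1, 'joint_positions': array([ 1.24513392e+00,  2.64722081e-01,  1.60525429e+00, -3.41462384e-05,
        1.27370161e+00, -3.69260969e-02]), 'joint_velocities': array([-0.00105872, -0.00280652, -0.00348146, -0.00184519,  0.00078075,
       -0.00067925]), 'effort': array([-3.06985021e-05, -5.16707611e+01, -3.68591022e+01, -9.59605813e-05,
        6.31391391e-03,  3.49638219e-05]), 'ee_pos': array([0.19199539, 0.64635194, 0.19854766]), 'ee_rot': array([ 1.43862147e-01,  9.89597188e-01, -1.02851727e-03, -1.71942503e-04]), 'wrist_force': array([ 0.19933075, -0.32727254, -0.69104079]), 'moment': array([ 0.05362988,  0.0609092 , -0.05735506]), 'gripper_force': 0.0, 'width': 1.0009534995941336} 0.0187
```

View pics/top0.png

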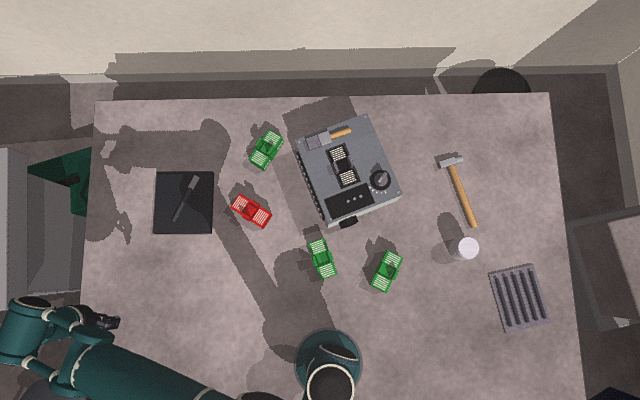

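View pics/scene0.png

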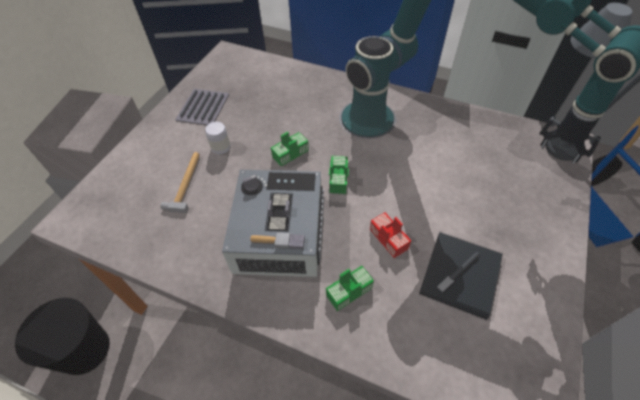

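The top view shows the extractor at about (347,170), with the dial near (381,180) and the cassette near (344,165). I'll enlarge both views.

```bash
python3 - <<'E'
import cv2
a=cv2.imread("pics/top0.png")[105:235,280:410]; b=cv2.imread("pics/scene0.png")[160:285,215:335]
cv2.imwrite("pics/topc.png",cv2.resize(a,None,fx=4.5,fy=4.5,interpolation=cv2.INTER_CUBIC))
E
```

```text
(no output)
```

View pics/topc.png

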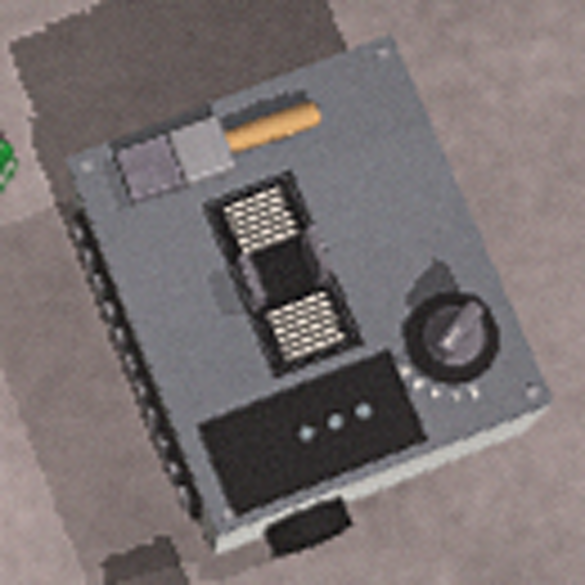

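The crop (×4.5, offset 280,105) shows these points:
- **Top corners:** rear-left (70,158), rear-right (392,40), front-right (549,402) and front-left (213,527).
- **Dial:** the bar runs from about (440,350) to (485,305), with the white pointer end down-left.
- **Cassette:** corners at (206,204), (293,172), (362,343) and (277,376).

```bash
cat > h.py <<'E'
import numpy as np, cv2
from workcell import bot
def ray(n,u,v,z):
    i=bot.camera_info(n);T=i["cam_to_world"]
    d=T[:3,:3]@[(u-i["cx"])/i["fx"],(v-i["cy"])/i["fy"],1]; o=T[:3,3]
    return (o+d*(z-o[2])/d[2])[:2]
def crop(pts,z): return np.array([ray("top",280+(u+.5)/4.5-.5,105+(v+.5)/4.5-.5,z) for u,v in pts])
def fit(L,W):
    a,b=L.mean(0),W.mean(0);A,B=L-a,W-b
    th=np.arctan2((A[:,0]*B[:,1]-A[:,1]*B[:,0]).sum(),(A*B).sum())
    R=np.array([[np.cos(th),-np.sin(th)],[np.sin(th),np.cos(th)]]);return th,R,b-R@a
def proj(n,P):
    i=bot.camera_info(n);T=np.linalg.inv(i["cam_to_world"]);p=T[:3,:3]@P+T[:3,3]
    return np.array([i["fx"]*p[0]/p[2]+i["cx"],i["fy"]*p[1]/p[2]+i["cy"]])
E
python3 - <<'E'
from h import *
W=crop([(70,158),(392,40),(549,402),(213,527)],.15)
L=np.array([(.15,.13),(.15,-.13),(-.15,-.13),(-.15,.13)])
th,R,t=fit(L,W);print("ext",np.degrees(th),t,"res mm",(W-L@R.T-t)*1e3)
C=crop([(206,204),(293,172),(362,343),(277,376)],.152)
Lc=np.array([(.065,.03),(.065,-.03),(-.065,-.03),(-.065,.03)])
tc,Rc,c=fit(Lc,C);print("cass",np.degrees(tc),c,(C-Lc@Rc.T-c)*1e3,"pred",R@[.01,.015]+t)
print("dial pred",R@[-.08,-.08]+t)
B=crop([(440,350),(485,305)],.194);print("bar",B,B.mean(0),np.linalg.norm(B[0]-B[1]),"disc c",crop([(451,338)],.155))
d=B[0]-B[1];print("pointer deg",np.degrees(np.arctan2(d[1],d[0])))
for P in [(*(R@[-.08,-.08]+t),.194),(*(R@[-.15,.13]+t),.15),(*(R@[.15,-.13]+t),.15)]: print(proj("scene",np.array(P)))
for P in [(*(R@[-.08,-.08]+t),.194)]: print((proj("top",np.array(P))-[280,105])*4.5)
E
```

```text
ext 19.844946769316746 [ 0.6377193  -0.07748308] res mm [[-2.68563087 -2.96895153]
 [-4.49723523  1.46843138]
 [ 2.19072689  1.43173729]
 [ 4.99213921  0.06878287]]
cass 20.021319806994537 [ 0.64142321 -0.06198243] [[ 2.19916804  5.19282822]
 [ 4.67184107 -2.70162706]
 [-2.18978124 -4.03534166]
 [-4.68122788  1.5441405 ]] pred [ 0.64203331 -0.0599791 ]
dial pred [ 0.58962819 -0.17989033]
bar [[ 0.57340819 -0.16637807]
 [ 0.60499382 -0.19931641]] [ 0.589201   -0.18284724] 0.04563536386569734 disc c [[ 0.59021038 -0.18029668]]
pointer deg 133.79900065226755
[249.84035714 177.66562216]
[321.06296958 171.94173996]
[220.89043555 251.05943371]
[456.54361513 325.18798932]
```

```bash
cat >> h.py <<'E'
from scipy.spatial.transform import Rotation as Ro
def togo(x,y,z,phi):
    s=bot.observe();R=Ro.from_quat(s["ee_rot"]).as_matrix();f=np.degrees(np.arctan2(R[1,0],R[0,0]))
    print("tool shift m",(R.T@(np.array([x,y,z])-s["ee_pos"])).round(4),"rz deg",round(-((phi-f+180)%360-180),2),"tilt",np.degrees(np.arccos(-R[2,2])).round(2))
    print("pos",s["ee_pos"].round(4),"phi",round(f,2),"t",s["time_s"],"F",s["wrist_force"].round(1),"w",round(s["width"],3),"gf",s["gripper_force"],"q",s["joint_positions"].round(2))
E
python3 -c "
from h import *
togo(.5896,-.181,.28,134)"
```

```text
tool shift m [-0.6167 -0.6801 -0.0801] rz deg 29.46 tilt 0.12
pos [0.192  0.6464 0.1985] phi 163.46 t 0.1 F [ 0.2 -0.3 -0.7] w 1.001 gf 0.0 q [ 1.25  0.26  1.61 -0.    1.27 -0.04]
```

Emit:
{"method": "drive_tool", "body": {
  "steps": [
    {"z":-0.05},
    {"z":-0.03,"x":-0.017,"y":-0.019},
    {"x":-0.034,"y":-0.038},
    {"x":-0.034,"y":-0.038},
    {"x":-0.034,"y":-0.038},
    {"x":-0.034,"y":-0.038},
    {"x":-0.034,"y":-0.038},
    {"x":-0.034,"y":-0.038},
    {"x":-0.034,"y":-0.038},
    {"x":-0.034,"y":-0.038}
  ],
  "grip_force": 30
}}

```text
validation failed for argument at $.st...
```

Emit:
{"method": "drive_tool", "body": {
  "steps": [
    {"x":-0.034,"y":-0.038},
    {"x":-0.034,"y":-0.038},
    {"x":-0.034,"y":-0.038},
    {"x":-0.034,"y":-0.038},
    {"x":-0.034,"y":-0.038},
    {"x":-0.034,"y":-0.038},
    {"x":-0.034,"y":-0.038},
    {"rz":10},
    {"rz":10},
    {"rz":9,"jaw":60}
  ]
}}

```text
validation failed for argument at $.st...
```

```bash
python3 -c "
from h import *
togo(.5896,-.181,.28,134)"
```

```text
tool shift m [-0.6167 -0.6801 -0.0801] rz deg 29.46 tilt 0.12
pos [0.192  0.6464 0.1985] phi 163.46 t 0.1 F [ 0.2 -0.3 -0.7] w 1.001 gf 0.0 q [ 1.25  0.26  1.61 -0.    1.27 -0.04]
```

The move call was rejected, possibly because each row needs every key. I'll test that with one full row.

Emit:
{"method": "drive_tool", "body": {
  "steps": [
    {"rx":0,"ry":0,"rz":0,"x":0,"y":0,"z":-0.05,"jaw":100}
  ],
  "grip_force": 30
}}

```text
time_s: 0.22
ee_pos: [0.1909, 0.6432, 0.2432]
ee_rot: [0.144, 0.99, -0.006, -0.001]
wrist_force: [0.6, 1.4, -0.2]
width: 1.001
gripper_force: 0.0
```

Emit:
{"method": "drive_tool", "body": {
  "steps": [
    {"rx":0,"ry":0,"rz":0,"x":-0.017,"y":-0.019,"z":-0.03,"jaw":100},
    {"rx":0,"ry":0,"rz":0,"x":-0.034,"y":-0.038,"z":0,"jaw":100},
    {"rx":0,"ry":0,"rz":0,"x":-0.034,"y":-0.038,"z":0,"jaw":100},
    {"rx":0,"ry":0,"rz":0,"x":-0.034,"y":-0.038,"z":0,"jaw":100},
    {"rx":0,"ry":0,"rz":0,"x":-0.034,"y":-0.038,"z":0,"jaw":100},
    {"rx":0,"ry":0,"rz":0,"x":-0.034,"y":-0.038,"z":0,"jaw":100},
    {"rx":0,"ry":0,"rz":0,"x":-0.034,"y":-0.038,"z":0,"jaw":100},
    {"rx":0,"ry":0,"rz":0,"x":-0.034,"y":-0.038,"z":0,"jaw":100},
    {"rx":0,"ry":0,"rz":0,"x":-0.034,"y":-0.038,"z":0,"jaw":100},
    {"rx":0,"ry":0,"rz":0,"x":-0.034,"y":-0.038,"z":0,"jaw":100}
  ]
}}

```text
time_s: 1.48
ee_pos: [0.3992, 0.2074, 0.2795]
ee_rot: [0.144, 0.99, -0.0, -0.0]
wrist_force: [0.2, 0.2, -0.5]
width: 1.005
gripper_force: 0.0
```

Emit:
{"method": "drive_tool", "body": {
  "steps": [
    {"rx":0,"ry":0,"rz":0,"x":-0.034,"y":-0.038,"z":0,"jaw":100},
    {"rx":0,"ry":0,"rz":0,"x":-0.034,"y":-0.038,"z":0,"jaw":100},
    {"rx":0,"ry":0,"rz":0,"x":-0.034,"y":-0.038,"z":0,"jaw":100},
    {"rx":0,"ry":0,"rz":0,"x":-0.034,"y":-0.038,"z":0,"jaw":100},
    {"rx":0,"ry":0,"rz":0,"x":-0.034,"y":-0.038,"z":0,"jaw":100},
    {"rx":0,"ry":0,"rz":0,"x":-0.034,"y":-0.038,"z":0,"jaw":100},
    {"rx":0,"ry":0,"rz":10,"x":0,"y":0,"z":0,"jaw":60},
    {"rx":0,"ry":0,"rz":10,"x":0,"y":0,"z":0,"jaw":60},
    {"rx":0,"ry":0,"rz":9,"x":0,"y":0,"z":0,"jaw":60}
  ]
}}

```text
time_s: 2.6
ee_pos: [0.5293, -0.0679, 0.279]
ee_rot: [0.39, 0.921, -0.0, -0.001]
wrist_force: [0.0, -0.7, -0.3]
width: 0.599
gripper_force: 0.0
```

```bash
python3 -c "
from h import *
togo(.5896,-.181,.28,134)"
```

```text
tool shift m [-0.1231 -0.0354 -0.0011] rz deg 0.11 tilt 0.08
pos [ 0.5293 -0.0679  0.279 ] phi 134.11 t 2.6 F [ 0.  -0.7 -0.3] w 0.599 gf 0.0 q [-0.17 -0.04  1.8   0.    1.39 -0.94]
```

Emit:
{"method": "drive_tool", "body": {
  "steps": [
    {"rx":0,"ry":0,"rz":0,"x":-0.041,"y":-0.012,"z":0,"jaw":60},
    {"rx":0,"ry":0,"rz":0,"x":-0.041,"y":-0.012,"z":0,"jaw":60},
    {"rx":0,"ry":0,"rz":0,"x":-0.041,"y":-0.0115,"z":0,"jaw":60},
    {"rx":0,"ry":0,"rz":0,"x":0,"y":0,"z":0,"jaw":60}
  ]
}}

```text
time_s: 3.1
ee_pos: [0.5908, -0.1826, 0.2784]
ee_rot: [0.388, 0.922, -0.0, -0.001]
wrist_force: [0.3, -0.0, -0.1]
width: 0.599
gripper_force: 0.0
```

```bash
python3 - <<'E'
from h import *
togo(.5896,-.181,.17,134)
a=cv2.resize(bot.camera("top")[115:235,300:440],None,fx=4,fy=4,interpolation=2)
b=cv2.resize(bot.camera("scene")[110:240,190:340],None,fx=3.7,fy=3.7,interpolation=2)
cv2.imwrite("pics/d1.png",b)
E
```

```text
tool shift m [0.0019 0.0004 0.1084] rz deg 0.3 tilt 0.1
pos [ 0.5908 -0.1826  0.2784] phi 134.3 t 3.1 F [ 0.3 -0.  -0.1] w 0.599 gf 0.0 q [-0.34  0.12  1.63 -0.    1.39 -1.11]
```

View pics/d1.png

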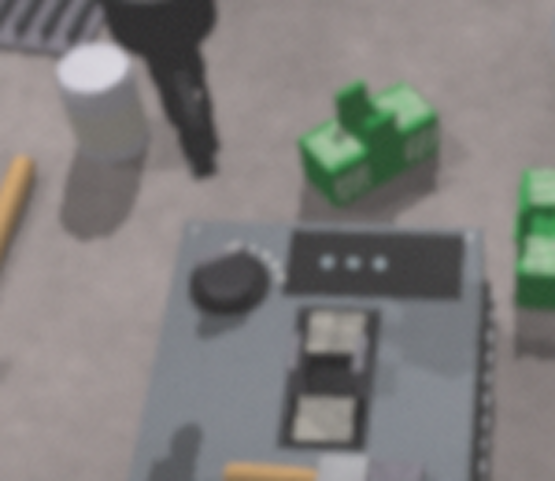

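The scene crop shows the finger tips above and in front of the dial, around (205,165). The dial is at (232,280), and the gripper hangs about 110 mm above it. I'll descend.

Emit:
{"method": "drive_tool", "body": {
  "steps": [
    {"rx":0,"ry":0,"rz":0,"x":0.002,"y":0,"z":0.035,"jaw":60},
    {"rx":0,"ry":0,"rz":0,"x":0,"y":0,"z":0.025,"jaw":60},
    {"rx":0,"ry":0,"rz":0,"x":0,"y":0,"z":0.02,"jaw":60},
    {"rx":0,"ry":0,"rz":0,"x":0,"y":0,"z":0,"jaw":60}
  ]
}}

```text
time_s: 3.7
ee_pos: [0.5875, -0.1777, 0.1978]
ee_rot: [0.387, 0.922, -0.0, -0.002]
wrist_force: [-1.3, 0.8, 1.6]
width: 0.601
gripper_force: 0.0
```

```bash
python3 - <<'E'
from h import *
togo(.5896,-.181,.17,134)
a=cv2.resize(bot.camera("top")[115:235,300:440],None,fx=4,fy=4,interpolation=2)
b=cv2.resize(bot.camera("scene")[130:240,210:320],None,fx=4.36,fy=4.36,interpolation=2)
cv2.imwrite("pics/d2.png",np.hstack([cv2.resize(b,(480,480)),a[:,:300]]))
E
```

```text
tool shift m [-0.004  -0.0008  0.0278] rz deg 0.5 tilt 0.22
pos [ 0.5875 -0.1777  0.1978] phi 134.5 t 3.7 F [-1.3  0.8  1.6] w 0.601 gf 0.0 q [-0.33  0.15  1.74  0.    1.25 -1.11]
```

View pics/d2.png

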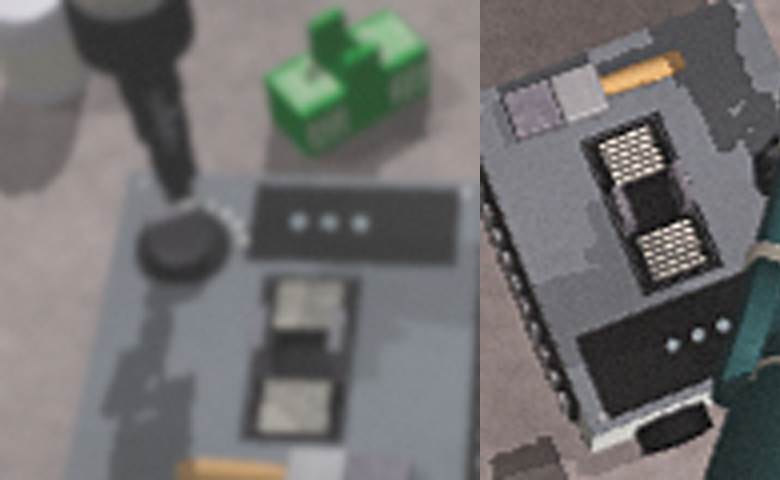

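The left half of the picture (scene view) shows the fingertips at about (178,200). The bar centre should appear at about (173,208), so the gripper is aligned. I'll lower it and close.

Emit:
{"method": "drive_tool", "body": {
  "steps": [
    {"rx":0,"ry":0,"rz":0,"x":-0.003,"y":0,"z":0.014,"jaw":60},
    {"rx":0,"ry":0,"rz":0,"x":0,"y":0,"z":0.013,"jaw":60},
    {"rx":0,"ry":0,"rz":0,"x":0,"y":0,"z":0,"jaw":60}
  ]
}}

```text
time_s: 4.18
ee_pos: [0.5899, -0.1807, 0.1707]
ee_rot: [0.387, 0.922, -0.0, -0.002]
wrist_force: [-0.9, 0.7, 0.7]
width: 0.601
gripper_force: 0.0
```

Emit:
{"method": "drive_tool", "body": {
  "steps": [
    {"rx":0,"ry":0,"rz":0,"x":0,"y":0,"z":0,"jaw":0},
    {"rx":0,"ry":0,"rz":0,"x":0,"y":0,"z":0,"jaw":0},
    {"rx":0,"ry":0,"rz":0,"x":0,"y":0,"z":0,"jaw":0},
    {"rx":0,"ry":0,"rz":0,"x":0,"y":0,"z":0,"jaw":0},
    {"rx":0,"ry":0,"rz":0,"x":0,"y":0,"z":0,"jaw":0}
  ]
}}

```text
time_s: 4.8
ee_pos: [0.5912, -0.1811, 0.1729]
ee_rot: [0.387, 0.922, -0.0, 0.0]
wrist_force: [0.7, -0.5, -0.0]
width: 0.002
gripper_force: 0.0
```

```bash
python3 -c "
from h import *
togo(.5896,-.181,.17,200)"
```

```text
tool shift m [ 0.0012 -0.0011  0.0029] rz deg -65.55 tilt 0.02
pos [ 0.5912 -0.1811  0.1729] phi 134.45 t 4.8 F [ 0.7 -0.5 -0. ] w 0.002 gf 0.0 q [-0.34  0.18  1.76 -0.    1.2  -1.11]
```

It shut completely (width 0.002) with no bar between the fingers, so I'll look.

```bash
python3 - <<'E'
from h import *
a=bot.camera("top")[115:215,330:430]
b=bot.camera("scene")[120:220,200:300]
cv2.imwrite("pics/d3.png",np.hstack([cv2.resize(b,(400,400),interpolation=2),cv2.resize(a,(400,400),interpolation=2)]))
s=bot.observe()["ee_pos"]
print((proj("scene",s)-[200,120])*4,(proj("top",s)-[330,115])*4,(proj("scene",np.array([.5896,-.181,.194]))-[200,120])*4)
E
```

```text
[201.49687424 249.35056233] [203.33148462 252.94148657] [198.08988217 230.19959755]
```

View pics/d3.png

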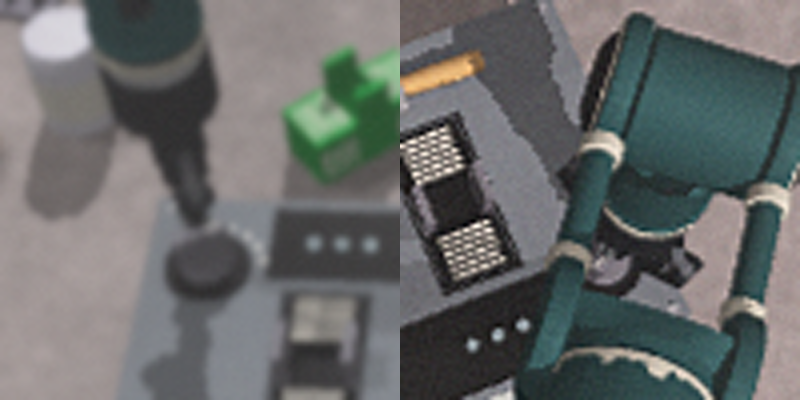

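In the scene half the visible fingertip ends at about (200,222), in front of the dial at (208,268). The top of the dial seems to hide its tip. I'll check the dial against both cameras.

```bash
python3 - <<'E'
from h import *
print("disc from scene",ray("scene",200+208/4,120+268/4,.158), ray("scene",252,187,.18))
a=cv2.imread("pics/scene0.png")[160:280,215:335]
t=cv2.imread("pics/top0.png")[155:205,355:405]
cv2.imwrite("pics/d4.png",np.hstack([cv2.resize(a[:60,:60],(400,400),interpolation=2),cv2.resize(t,(400,400),interpolation=2)]))
for P in [(.5896,-.181,.15),(.5896,-.181,.194)]:
    print((proj("scene",np.array(P))-[215,160])*400/60,(proj("top",np.array(P))-[355,155])*8)
E
```

```text
disc from scene [ 0.59580047 -0.17542279] [ 0.60974491 -0.16376162]
[245.33142029 177.37212679] [198.73444563 201.8384724 ]
[230.14980361 116.99932925] [214.45531651 178.12776114]
```

View pics/d4.png

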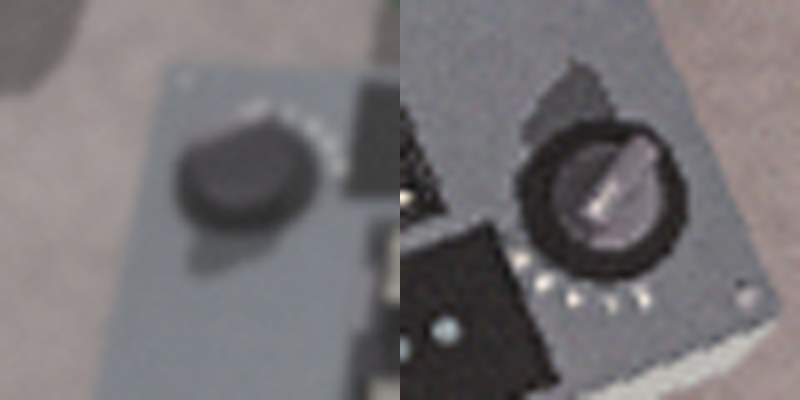

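Emit:
{"method": "drive_tool", "body": {
  "steps": [
    {"rx":0,"ry":0,"rz":0,"x":0,"y":0.004,"z":0,"jaw":0},
    {"rx":0,"ry":0,"rz":0,"x":0,"y":0,"z":0,"jaw":0}
  ]
}}

```text
time_s: 5.15
ee_pos: [0.5943, -0.178, 0.1728]
ee_rot: [0.387, 0.922, 0.0, 0.0]
wrist_force: [0.9, -0.1, -0.3]
width: -0.0
gripper_force: 0.0
```

Emit:
{"method": "drive_tool", "body": {
  "steps": [
    {"rx":0,"ry":0,"rz":0,"x":0,"y":0.005,"z":0,"jaw":0},
    {"rx":0,"ry":0,"rz":0,"x":0,"y":0,"z":0,"jaw":0}
  ]
}}

```text
time_s: 5.4
ee_pos: [0.5979, -0.1744, 0.1728]
ee_rot: [0.387, 0.922, 0.0, 0.0]
wrist_force: [0.2, -0.7, 0.6]
width: 0.002
gripper_force: 0.0
```

```bash
python3 - <<'E'
from h import *
print("d1 tip pred (shut)",proj("scene",np.array([.5908,-.1826,.2784])),"6mm back",proj("scene",np.array([.5908,-.1826,.2845])),"seen",190+205/3.7,110+168/3.7)
s=bot.observe()["ee_pos"];print("now pred",proj("scene",s),proj("top",s))
a=bot.camera("top")[150:210,350:410]; b=bot.camera("scene")[140:215,215:290]
cv2.imwrite("pics/d5.png",np.hstack([cv2.resize(b,(400,400),interpolation=2),cv2.resize(a,(400,400),interpolation=2)]))
print((proj("scene",s)-[215,140])*400/75,(proj("top",s)-[350,150])*400/60)
E
```

```text
d1 tip pred (shut) [244.06189655 158.75089921] 6mm back [243.69295516 157.29620814] seen 245.40540540540542 155.40540540540542
now pred [251.19783591 184.58325384] [378.67300997 176.22992467]
[193.05512486 237.77735383] [191.15339978 174.86616446]
```

View pics/d5.png

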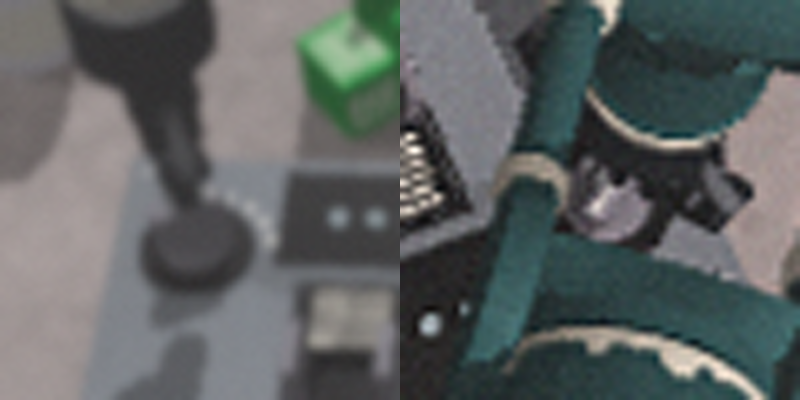

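Emit:
{"method": "drive_tool", "body": {
  "steps": [
    {"rx":0,"ry":0,"rz":0,"x":0,"y":-0.009,"z":0,"jaw":0},
    {"rx":0,"ry":0,"rz":0,"x":0,"y":-0.003,"z":0,"jaw":0},
    {"rx":0,"ry":0,"rz":0,"x":0,"y":0,"z":0,"jaw":0}
  ]
}}

```text
time_s: 5.88
ee_pos: [0.5887, -0.1835, 0.1729]
ee_rot: [0.387, 0.922, -0.0, 0.0]
wrist_force: [0.0, 0.4, 0.0]
width: 0.002
gripper_force: 0.0
```

Emit:
{"method": "drive_tool", "body": {
  "steps": [
    {"rx":0,"ry":0,"rz":0,"x":0,"y":-0.005,"z":0,"jaw":0},
    {"rx":0,"ry":0,"rz":0,"x":0,"y":0,"z":0,"jaw":0}
  ]
}}

```text
time_s: 6.12
ee_pos: [0.5852, -0.1869, 0.1728]
ee_rot: [0.387, 0.922, -0.0, -0.0]
wrist_force: [-0.2, 0.2, -0.0]
width: -0.002
gripper_force: 0.0
```

Emit:
{"method": "drive_tool", "body": {
  "steps": [
    {"rx":0,"ry":0,"rz":0,"x":0,"y":0.008,"z":0,"jaw":0},
    {"rx":0,"ry":0,"rz":0,"x":0,"y":0,"z":0.005,"jaw":0},
    {"rx":0,"ry":0,"rz":0,"x":0,"y":0,"z":0,"jaw":0}
  ]
}}

```text
time_s: 6.5
ee_pos: [0.5908, -0.1806, 0.1669]
ee_rot: [0.387, 0.922, -0.0, -0.001]
wrist_force: [-0.3, -0.1, -0.0]
width: 0.003
gripper_force: 0.0
```

```bash
python3 - <<'E'
from h import *
def tri(a,b):
    P=[]
    for n in("top","scene"):
        i=bot.camera_info(n);K=np.array([[i["fx"],0,i["cx"]],[0,i["fy"],i["cy"]],[0,0,1]]);P.append(K@np.linalg.inv(i["cam_to_world"])[:3])
    X=cv2.triangulatePoints(P[0],P[1],np.array(a,float),np.array(b,float))[:,0];X=X[:3]/X[3];return X, proj("top",X)-a
for n,a,b in [("screwFR",(398.2,191.9),(242.3,171.7)),("panel rr",(366.7,182.8),(266.8,188.8)),("panel fr",(374.9,202.1),(268.7,173.2)),
 ("dial disc",(380.2,180.2),(252,187)),("cass fl... ",(341.6,188.5),(200+380/4+0,120+292/4)),]: print(n,*tri(a,b))
# known object: bench items: tin top
s=bot.observe();print(s["joint_positions"].round(3))
E
```

```text
screwFR [ 0.54937955 -0.23793435  0.15192469] [-0.08677991  0.04571065]
panel rr [ 0.58073238 -0.13579148  0.15111242] [-0.62359861  0.29871896]
panel fr [ 0.51822839 -0.16145584  0.14534626] [-0.31914062  0.15368443]
dial disc [ 0.58971472 -0.18167215  0.14800601] [-0.23943182  0.12131218]
cass fl...  [ 0.56263431 -0.05135717  0.15075384] [-1.40123518  0.59821553]
[-0.337  0.18   1.767 -0.     1.196 -1.113]
```

Emit:
{"method": "drive_tool", "body": {
  "steps": [
    {"rx":0,"ry":0,"rz":0,"x":0,"y":0,"z":0.004,"jaw":0},
    {"rx":0,"ry":0,"rz":0,"x":0,"y":0,"z":0,"jaw":0}
  ]
}}

```text
time_s: 6.75
ee_pos: [0.5908, -0.181, 0.1632]
ee_rot: [0.387, 0.922, -0.0, -0.0]
wrist_force: [0.2, -0.6, -0.9]
width: -0.0
gripper_force: 0.0
```

Emit:
{"method": "drive_tool", "body": {
  "steps": [
    {"rx":0,"ry":0,"rz":0,"x":0,"y":0,"z":0.002,"jaw":0},
    {"rx":0,"ry":0,"rz":0,"x":0,"y":0,"z":0,"jaw":0}
  ]
}}

```text
time_s: 7.0
ee_pos: [0.5914, -0.1812, 0.1626]
ee_rot: [0.387, 0.922, 0.0, 0.0]
wrist_force: [-2.0, 0.9, 3.2]
width: 0.001
gripper_force: 1.7
```

Emit:
{"method": "drive_tool", "body": {
  "steps": [
    {"rx":0,"ry":0,"rz":0,"x":0,"y":0,"z":-0.05,"jaw":0},
    {"rx":0,"ry":0,"rz":0,"x":0,"y":0,"z":-0.05,"jaw":0},
    {"rx":0,"ry":0,"rz":0,"x":0.036,"y":0.036,"z":0,"jaw":0},
    {"rx":0,"ry":0,"rz":0,"x":0.036,"y":0.036,"z":0,"jaw":0},
    {"rx":0,"ry":0,"rz":0,"x":0.036,"y":0.036,"z":0,"jaw":0},
    {"rx":0,"ry":0,"rz":0,"x":0,"y":0,"z":0,"jaw":0}
  ]
}}

```text
time_s: 7.75
ee_pos: [0.5925, -0.025, 0.2618]
ee_rot: [0.385, 0.923, 0.001, -0.0]
wrist_force: [-0.7, -0.4, 0.2]
width: -0.003
gripper_force: 0.0
```

```bash
python3 - <<'E'
from h import *
a=bot.camera("top")[155:205,355:405]; b=bot.camera("scene")[135:235,215:315]
cv2.imwrite("pics/d6.png",np.hstack([cv2.resize(b,(400,400),interpolation=2),cv2.resize(a,(400,400),interpolation=2)]))
s=bot.observe()["ee_pos"];print(s,(proj("scene",s)-[215,135])*4)
E
```

```text
[ 0.59259184 -0.02801571  0.26167709] [312.7089011 176.2814097]
```

View pics/d6.png

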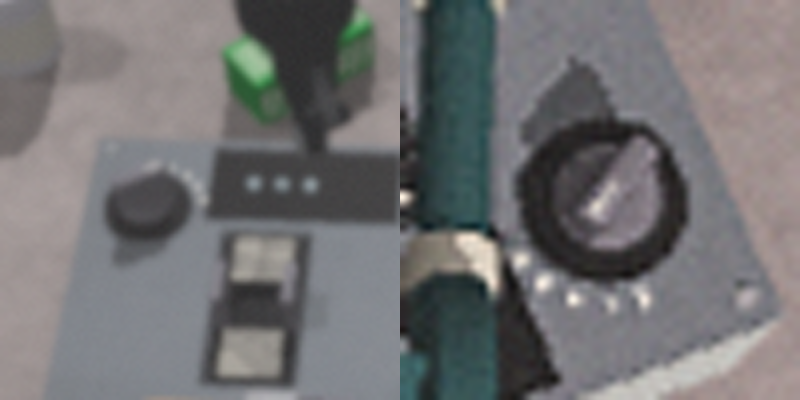

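The dial hasn't moved. The shut tip shows at (315,150) in the scene half, against a predicted (313,176). That puts the real tips about 31 mm above the reported TCP. The contact agrees: it came at a reported z of 0.1626, and the bar top is at 0.194. So the earlier close was simply above the bar, and from here I'll command heights 31 mm lower.

```bash
python3 -c "
from h import *
togo(.590,-.182,.175,137)"
```

```text
tool shift m [-0.1079 -0.1098  0.0868] rz deg -2.46 tilt 0.04
pos [ 0.5926 -0.028   0.2617] phi 134.54 t 7.85 F [-0.   0.2  0.4] w 0.002 gf 0.0 q [-0.09  0.08  1.71 -0.    1.36 -0.87]
```

Emit:
{"method": "drive_tool", "body": {
  "steps": [
    {"rx":0,"ry":0,"rz":0,"x":-0.036,"y":-0.0366,"z":0,"jaw":60},
    {"rx":0,"ry":0,"rz":0,"x":-0.036,"y":-0.0366,"z":0,"jaw":60},
    {"rx":0,"ry":0,"rz":0,"x":-0.036,"y":-0.0366,"z":0,"jaw":60},
    {"rx":0,"ry":0,"rz":-2.5,"x":0,"y":0,"z":0.03,"jaw":60},
    {"rx":0,"ry":0,"rz":0,"x":0,"y":0,"z":0.03,"jaw":60},
    {"rx":0,"ry":0,"rz":0,"x":0,"y":0,"z":0.025,"jaw":60},
    {"rx":0,"ry":0,"rz":0,"x":0,"y":0,"z":0,"jaw":60},
    {"rx":0,"ry":0,"rz":0,"x":0,"y":0,"z":0,"jaw":60}
  ]
}}

```text
time_s: 8.85
ee_pos: [0.5903, -0.1834, 0.1777]
ee_rot: [0.367, 0.93, -0.0, 0.001]
wrist_force: [-0.9, -0.1, 0.7]
width: 0.6
gripper_force: 0.0
```

```bash
python3 -c "
from h import *
togo(.590,-.182,.139,137)"
```

```text
tool shift m [0.0012 0.0009 0.0387] rz deg -0.11 tilt 0.07
pos [ 0.5903 -0.1834  0.1777] phi 136.89 t 8.85 F [-0.9 -0.1  0.7] w 0.6 gf 0.0 q [-0.34  0.17  1.76 -0.    1.21 -1.16]
```

Emit:
{"method": "drive_tool", "body": {
  "steps": [
    {"rx":0,"ry":0,"rz":0,"x":0,"y":0,"z":0.01,"jaw":60},
    {"rx":0,"ry":0,"rz":0,"x":0,"y":0,"z":0.01,"jaw":60},
    {"rx":0,"ry":0,"rz":0,"x":0,"y":0,"z":0,"jaw":60}
  ]
}}

```text
time_s: 9.22
ee_pos: [0.589, -0.1819, 0.1555]
ee_rot: [0.367, 0.93, -0.0, -0.001]
wrist_force: [-0.2, -0.1, 0.2]
width: 0.598
gripper_force: 0.0
```

Emit:
{"method": "drive_tool", "body": {
  "steps": [
    {"rx":0,"ry":0,"rz":0,"x":0,"y":0,"z":0.01,"jaw":60},
    {"rx":0,"ry":0,"rz":0,"x":0,"y":0,"z":0.007,"jaw":60},
    {"rx":0,"ry":0,"rz":0,"x":0,"y":0,"z":0,"jaw":60}
  ]
}}

```text
time_s: 9.6
ee_pos: [0.5891, -0.182, 0.1386]
ee_rot: [0.367, 0.93, -0.0, -0.001]
wrist_force: [0.1, 0.1, -0.3]
width: 0.601
gripper_force: 0.0
```

Emit:
{"method": "drive_tool", "body": {
  "steps": [
    {"rx":0,"ry":0,"rz":0,"x":0,"y":0,"z":0,"jaw":0},
    {"rx":0,"ry":0,"rz":0,"x":0,"y":0,"z":0,"jaw":0},
    {"rx":0,"ry":0,"rz":0,"x":0,"y":0,"z":0,"jaw":0},
    {"rx":0,"ry":0,"rz":0,"x":0,"y":0,"z":0,"jaw":0},
    {"rx":0,"ry":0,"rz":0,"x":0,"y":0,"z":0,"jaw":0}
  ]
}}

```text
time_s: 10.22
ee_pos: [0.5918, -0.1816, 0.1405]
ee_rot: [0.367, 0.93, 0.001, 0.002]
wrist_force: [3.9, 2.2, -1.9]
width: 0.158
gripper_force: 34.1
```

```bash
python3 -c "
from h import *
togo(.590,-.182,.139,200)"
```

```text
tool shift m [ 0.001  -0.0016  0.0015] rz deg -63.06 tilt 0.23
pos [ 0.5918 -0.1816  0.1405] phi 136.94 t 10.225 F [ 3.9  2.2 -1.9] w 0.158 gf 34.121684432029724 q [-0.34  0.2   1.79  0.    1.14 -1.16]
```

Gripped, at a width of about 14 mm. Now I'll turn the dial anticlockwise.

Emit:
{"method": "drive_tool", "body": {
  "steps": [
    {"rx":0,"ry":0,"rz":-7,"x":0,"y":0,"z":0,"jaw":0},
    {"rx":0,"ry":0,"rz":-7,"x":0,"y":0,"z":0,"jaw":0},
    {"rx":0,"ry":0,"rz":-7,"x":0,"y":0,"z":0,"jaw":0},
    {"rx":0,"ry":0,"rz":-7,"x":0,"y":0,"z":0,"jaw":0},
    {"rx":0,"ry":0,"rz":-7,"x":0,"y":0,"z":0,"jaw":0},
    {"rx":0,"ry":0,"rz":-7,"x":0,"y":0,"z":0,"jaw":0},
    {"rx":0,"ry":0,"rz":-7,"x":0,"y":0,"z":0,"jaw":0},
    {"rx":0,"ry":0,"rz":-7,"x":0,"y":0,"z":0,"jaw":0},
    {"rx":0,"ry":0,"rz":0,"x":0,"y":0,"z":0,"jaw":0}
  ]
}}

```text
time_s: 11.35
ee_pos: [0.5922, -0.1806, 0.1405]
ee_rot: [-0.113, 0.994, 0.001, 0.002]
wrist_force: [5.2, 5.5, -1.4]
width: 0.154
gripper_force: 34.1
```

```bash
python3 -c "
from h import *
togo(.590,-.182,.139,200);print(bot.observe()['moment'])"
```

```text
tool shift m [ 0.0024 -0.0009  0.0015] rz deg -6.99 tilt 0.29
pos [ 0.5922 -0.1806  0.1405] phi -166.99 t 11.35 F [ 5.2  5.5 -1.4] w 0.154 gf 34.110955595970154 q [-0.34  0.2   1.79  0.    1.14 -2.14]
[ 0.72411392 -0.80377331  0.03525472]
```

Emit:
{"method": "drive_tool", "body": {
  "steps": [
    {"rx":0,"ry":0,"rz":-4,"x":0,"y":0,"z":0,"jaw":0},
    {"rx":0,"ry":0,"rz":-3,"x":0,"y":0,"z":0,"jaw":0},
    {"rx":0,"ry":0,"rz":0,"x":0,"y":0,"z":0,"jaw":0}
  ]
}}

```text
time_s: 11.72
ee_pos: [0.5922, -0.1805, 0.1405]
ee_rot: [-0.173, 0.985, 0.001, 0.002]
wrist_force: [4.8, 5.9, -0.6]
width: 0.154
gripper_force: 34.1
```

```bash
python3 -c "
from h import *
togo(.590,-.182,.139,200);print(bot.observe()['moment'])"
```

```text
tool shift m [ 0.0026 -0.0007  0.0015] rz deg -0.02 tilt 0.3
pos [ 0.5922 -0.1805  0.1405] phi -160.02 t 11.725 F [ 4.8  5.9 -0.6] w 0.154 gf 34.12805378437042 q [-0.34  0.2   1.79  0.    1.14 -2.26]
[ 0.7851911  -0.80305611  0.03235413]
```

Emit:
{"method": "drive_tool", "body": {
  "steps": [
    {"rx":0,"ry":0,"rz":-2,"x":0,"y":0,"z":0,"jaw":0},
    {"rx":0,"ry":0,"rz":0,"x":0,"y":0,"z":0,"jaw":0}
  ]
}}

```text
time_s: 11.98
ee_pos: [0.5922, -0.1804, 0.1405]
ee_rot: [-0.19, 0.982, 0.001, 0.003]
wrist_force: [4.6, 5.8, -1.4]
width: 0.153
gripper_force: 37.1
```

```bash
python3 -c "
from h import *
togo(.590,-.182,.139,200);print(bot.observe()['moment'])"
```

```text
tool shift m [ 0.0026 -0.0006  0.0015] rz deg 1.85 tilt 0.32
pos [ 0.5922 -0.1804  0.1405] phi -158.15 t 11.975 F [ 4.6  5.8 -1.4] w 0.153 gf 37.05294191837311 q [-0.34  0.2   1.79  0.    1.14 -2.29]
[ 0.81694375 -0.84821555 -0.68139118]
```

The moment jumped to −0.68 N m, so the dial is at its stop. I'll release it, rise and go to the cassette.

Emit:
{"method": "drive_tool", "body": {
  "steps": [
    {"rx":0,"ry":0,"rz":1.5,"x":0,"y":0,"z":0,"jaw":0},
    {"rx":0,"ry":0,"rz":0,"x":0,"y":0,"z":0,"jaw":50},
    {"rx":0,"ry":0,"rz":0,"x":0,"y":0,"z":0,"jaw":50},
    {"rx":0,"ry":0,"rz":0,"x":0,"y":0,"z":0,"jaw":50},
    {"rx":0,"ry":0,"rz":0,"x":0,"y":0,"z":-0.03,"jaw":50},
    {"rx":0,"ry":0,"rz":0,"x":0,"y":0,"z":-0.05,"jaw":100},
    {"rx":0,"ry":0,"rz":0,"x":0,"y":0,"z":0,"jaw":100}
  ]
}}

```text
time_s: 12.85
ee_pos: [0.5931, -0.1837, 0.2257]
ee_rot: [-0.177, 0.984, -0.003, 0.004]
wrist_force: [0.2, -0.5, 0.3]
width: 0.904
gripper_force: 0.0
```

```bash
python3 - <<'E'
from h import *
togo(.6435,-.060,.21,200)
E
```

```text
tool shift m [-0.0903  0.0984  0.0158] rz deg 0.45 tilt 0.58
pos [ 0.5931 -0.1837  0.2257] phi -159.55 t 12.85 F [ 0.2 -0.5  0.3] w 0.904 gf 0.0 q [-0.34  0.14  1.7  -0.    1.29 -2.27]
```

Emit:
{"method": "drive_tool", "body": {
  "steps": [
    {"rx":0,"ry":0,"rz":0,"x":-0.03,"y":0.033,"z":0,"jaw":100},
    {"rx":0,"ry":0,"rz":0,"x":-0.03,"y":0.033,"z":0,"jaw":100},
    {"rx":0,"ry":0,"rz":0,"x":-0.03,"y":0.0325,"z":0,"jaw":100},
    {"rx":0,"ry":0,"rz":0,"x":0,"y":0,"z":0,"jaw":100},
    {"rx":0,"ry":0,"rz":0,"x":0,"y":0,"z":0,"jaw":100}
  ]
}}

```text
time_s: 13.48
ee_pos: [0.6391, -0.0589, 0.2189]
ee_rot: [-0.178, 0.984, -0.0, -0.001]
wrist_force: [0.0, 0.2, -0.1]
width: 1.001
gripper_force: 0.0
```

```bash
python3 - <<'E'
from h import *
togo(.6435,-.060,.12,200)
a=bot.camera("scene")[110:260,210:340]
cv2.imwrite("pics/c1.png",cv2.resize(a,(520,600),interpolation=2))
for z in (.242,.255): 
  s=bot.observe()["ee_pos"].copy(); s[2]=z
  print((proj("scene",s)-[210,110])*4)
for w in (.5,0,-.5):
  o=np.array([-np.sin(np.radians(20)),np.cos(np.radians(20))])*w*.085
  print("catch/finger",(proj("scene",np.array([.642+o[0],-.06+o[1],.184]))-[210,110])*4)
E
```

```text
tool shift m [-0.0039 -0.0026  0.0988] rz deg 0.48 tilt 0.1
pos [ 0.6391 -0.0589  0.2189] phi -159.52 t 13.475 F [ 0.   0.2 -0.1] w 1.001 gf 0.0 q [-0.13  0.19  1.66 -0.    1.3  -2.06]
[265.18612634 328.71315551]
[263.1618852  317.21887756]
catch/finger [329.62934555 382.35178272]
catch/finger [271.17935547 380.16678198]
catch/finger [212.89267955 377.98788631]
```

View pics/c1.png

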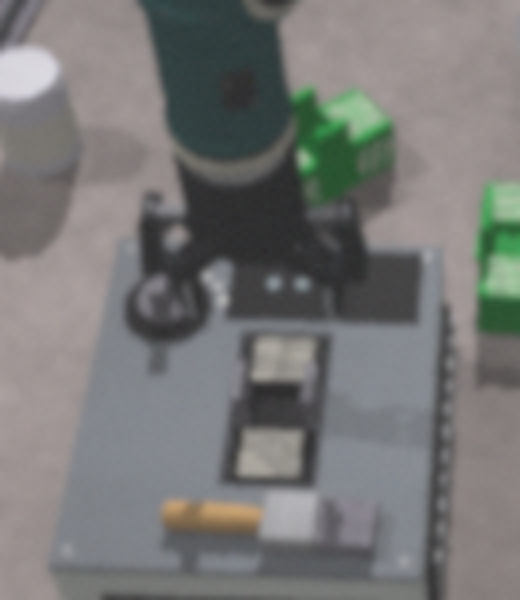

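The picture shows the fingers straddling the catches in line, with tips at about (175,285) and (342,315). The catches are at (240,385) and (308,385), and the dial pointer is at the front. I'll descend in stages.

Emit:
{"method": "drive_tool", "body": {
  "steps": [
    {"rx":0,"ry":0,"rz":0.4,"x":-0.004,"y":-0.002,"z":0.03,"jaw":100},
    {"rx":0,"ry":0,"rz":0,"x":0,"y":0,"z":0.03,"jaw":100},
    {"rx":0,"ry":0,"rz":0,"x":0,"y":0,"z":0,"jaw":100},
    {"rx":0,"ry":0,"rz":0,"x":0,"y":0,"z":0,"jaw":100}
  ]
}}

```text
time_s: 14.02
ee_pos: [0.6445, -0.06, 0.1608]
ee_rot: [-0.174, 0.985, -0.0, 0.0]
wrist_force: [0.1, -0.1, 1.1]
width: 0.993
gripper_force: 0.0
```

```bash
python3 -c "
from h import *
togo(.6435,-.0595,.12,200)"
```

```text
tool shift m [0.0008 0.0009 0.0408] rz deg -0.02 tilt 0.06
pos [ 0.6445 -0.06    0.1608] phi -160.02 t 14.025 F [ 0.1 -0.1  1.1] w 0.993 gf 0.0 q [-0.13  0.24  1.71 -0.    1.19 -2.05]
```

Emit:
{"method": "drive_tool", "body": {
  "steps": [
    {"rx":0,"ry":0,"rz":0,"x":0.0005,"y":0.0005,"z":0.01,"jaw":100},
    {"rx":0,"ry":0,"rz":0,"x":0,"y":0,"z":0.01,"jaw":100},
    {"rx":0,"ry":0,"rz":0,"x":0,"y":0,"z":0,"jaw":100}
  ]
}}

```text
time_s: 14.4
ee_pos: [0.6426, -0.0585, 0.1385]
ee_rot: [-0.174, 0.985, 0.0, -0.001]
wrist_force: [-0.1, 0.2, -0.4]
width: 1.0
gripper_force: 0.0
```

Emit:
{"method": "drive_tool", "body": {
  "steps": [
    {"rx":0,"ry":0,"rz":0,"x":0,"y":0,"z":0.01,"jaw":100},
    {"rx":0,"ry":0,"rz":0,"x":0,"y":0,"z":0.009,"jaw":100},
    {"rx":0,"ry":0,"rz":0,"x":0,"y":0,"z":0,"jaw":100}
  ]
}}

```text
time_s: 14.78
ee_pos: [0.6425, -0.0585, 0.1192]
ee_rot: [-0.174, 0.985, 0.0, -0.001]
wrist_force: [-0.7, 0.7, 0.0]
width: 0.999
gripper_force: 0.0
```

```bash
python3 -c "
from h import *
togo(.6435,-.0595,.12,200)"
```

```text
tool shift m [-0.0006 -0.0012 -0.0008] rz deg 0.06 tilt 0.15
pos [ 0.6425 -0.0585  0.1192] phi -159.94 t 14.775 F [-0.7  0.7  0. ] w 0.999 gf 0.0 q [-0.13  0.27  1.75 -0.    1.12 -2.05]
```

Now I'll close slowly and check for asymmetry.

Emit:
{"method": "drive_tool", "body": {
  "steps": [
    {"rx":0,"ry":0,"rz":0,"x":0,"y":0,"z":0,"jaw":80},
    {"rx":0,"ry":0,"rz":0,"x":0,"y":0,"z":0,"jaw":68},
    {"rx":0,"ry":0,"rz":0,"x":0,"y":0,"z":0,"jaw":68}
  ]
}}

```text
time_s: 15.15
ee_pos: [0.644, -0.0589, 0.1214]
ee_rot: [-0.174, 0.985, -0.0, 0.0]
wrist_force: [-0.2, 0.0, 1.8]
width: 0.679
gripper_force: 2.7
```

Emit:
{"method": "drive_tool", "body": {
  "steps": [
    {"rx":0,"ry":0,"rz":0,"x":0,"y":0,"z":0,"jaw":55},
    {"rx":0,"ry":0,"rz":0,"x":0,"y":0,"z":0,"jaw":30},
    {"rx":0,"ry":0,"rz":0,"x":0,"y":0,"z":0,"jaw":30},
    {"rx":0,"ry":0,"rz":0,"x":0,"y":0,"z":0,"jaw":30},
    {"rx":0,"ry":0,"rz":0,"x":0,"y":0,"z":0,"jaw":30}
  ]
}}

```text
time_s: 15.78
ee_pos: [0.6446, -0.0592, 0.1224]
ee_rot: [-0.174, 0.985, -0.001, 0.001]
wrist_force: [-0.4, -2.7, 5.0]
width: 0.526
gripper_force: 32.1
```

```bash
python3 -c "
from h import *
togo(.6435,-.0595,.12,200)"
```

```text
tool shift m [0.0011 0.0001 0.0024] rz deg 0.05 tilt 0.15
pos [ 0.6446 -0.0592  0.1224] phi -159.95 t 15.775 F [-0.4 -2.7  5. ] w 0.526 gf 32.094603180885315 q [-0.13  0.27  1.75 -0.    1.12 -2.05]
```

At 45 mm both catches are fully in. I'll lift slowly.

Emit:
{"method": "drive_tool", "body": {
  "steps": [
    {"rx":0,"ry":0,"rz":0,"x":0,"y":0,"z":-0.005,"jaw":30},
    {"rx":0,"ry":0,"rz":0,"x":0,"y":0,"z":-0.005,"jaw":30},
    {"rx":0,"ry":0,"rz":0,"x":0,"y":0,"z":-0.005,"jaw":30},
    {"rx":0,"ry":0,"rz":0,"x":0,"y":0,"z":0,"jaw":30}
  ],
  "grip_force": 40
}}

```text
time_s: 16.27
ee_pos: [0.6435, -0.0586, 0.136]
ee_rot: [-0.174, 0.985, 0.0, -0.0]
wrist_force: [-0.1, 1.0, -3.1]
width: 0.524
gripper_force: 41.6
```

```bash
python3 -c "
from h import *
togo(.6446,-.0592,.20,200);print(bot.observe()['moment'])"
```

```text
tool shift m [-0.0008 -0.0009 -0.064 ] rz deg 0.04 tilt 0.02
pos [ 0.6435 -0.0586  0.136 ] phi -159.96 t 16.275 F [-0.1  1.  -3.1] w 0.524 gf 41.5599399805069 q [-0.13  0.26  1.74  0.    1.15 -2.05]
[ 0.03353099 -0.00799734 -0.04130216]
```

Emit:
{"method": "drive_tool", "body": {
  "steps": [
    {"rx":0,"ry":0,"rz":0,"x":0,"y":0,"z":-0.008,"jaw":30},
    {"rx":0,"ry":0,"rz":0,"x":0,"y":0,"z":-0.008,"jaw":30},
    {"rx":0,"ry":0,"rz":0,"x":0,"y":0,"z":-0.008,"jaw":30},
    {"rx":0,"ry":0,"rz":0,"x":0,"y":0,"z":-0.008,"jaw":30},
    {"rx":0,"ry":0,"rz":0,"x":0,"y":0,"z":-0.008,"jaw":30},
    {"rx":0,"ry":0,"rz":0,"x":0,"y":0,"z":-0.008,"jaw":30},
    {"rx":0,"ry":0,"rz":0,"x":0,"y":0,"z":-0.008,"jaw":30},
    {"rx":0,"ry":0,"rz":0,"x":0,"y":0,"z":-0.008,"jaw":30},
    {"rx":0,"ry":0,"rz":0,"x":0,"y":0,"z":-0.008,"jaw":30},
    {"rx":0,"ry":0,"rz":0,"x":0,"y":0,"z":0,"jaw":30}
  ]
}}

```text
time_s: 17.52
ee_pos: [0.6443, -0.0588, 0.209]
ee_rot: [-0.174, 0.985, -0.0, 0.001]
wrist_force: [0.5, 0.6, -3.4]
width: 0.523
gripper_force: 41.8
```

Emit:
{"method": "drive_tool", "body": {
  "steps": [
    {"rx":0,"ry":0,"rz":0,"x":0,"y":0,"z":0,"jaw":30},
    {"rx":0,"ry":0,"rz":0,"x":0,"y":0,"z":0,"jaw":30},
    {"rx":0,"ry":0,"rz":0,"x":0,"y":0,"z":0,"jaw":30},
    {"rx":0,"ry":0,"rz":0,"x":0,"y":0,"z":0,"jaw":30}
  ]
}}

```text
time_s: 18.02
ee_pos: [0.6435, -0.0587, 0.2075]
ee_rot: [-0.174, 0.985, 0.0, -0.0]
wrist_force: [-0.4, -1.2, -2.5]
width: 0.526
gripper_force: 41.8
```

```bash
python3 - <<'E'
from h import *
togo(.6446,-.0592,.20,200);print(bot.observe()['moment'])
# did white pleats leave the bay? bright pixels near the cassette before/after in scene
a=cv2.imread("pics/scene0.png");b=bot.camera("scene");cv2.imwrite("pics/end.png",b)
for im in(a,b):
    g=im[140:250,240:320].astype(int);m=(g.min(2)>145)&(g.max(2)-g.min(2)<45)
    n,l,st,c=cv2.connectedComponentsWithStats(m.astype(np.uint8))
    print([(s[:5].tolist(),(k+[240,140]).round(1).tolist()) for s,k in zip(st[1:],c[1:]) if s[4]>15])
s=bot.observe()["ee_pos"]
for z in(.152,.152+s[2]-.1224):
    for d in(.045,-.045): print(proj("scene",np.array([.642+d*.94,-.06+d*.34,z])).round(1))
E
```

```text
tool shift m [-0.0009 -0.0009  0.0075] rz deg 0.06 tilt 0.03
pos [ 0.6435 -0.0587  0.2075] phi -159.94 t 18.025 F [-0.4 -1.2 -2.5] w 0.526 gf 41.80201470851898 q [-0.13  0.21  1.66  0.    1.28 -2.05]
[-0.04787325 -0.00437816  0.01853316]
[([36, 7, 10, 6, 26], [279.5, 149.5]), ([70, 23, 10, 8, 43], [314.1, 166.9]), ([31, 83, 6, 5, 23], [272.9, 225.3]), ([36, 93, 13, 11, 135], [281.8, 237.9])]
[([0, 0, 9, 4, 16], [244.6, 140.6]), ([61, 0, 19, 35, 245], [314.1, 160.2]), ([0, 17, 8, 12, 69], [242.6, 162.3]), ([29, 61, 10, 10, 86], [273.6, 205.9])]
[277.  224.1]
[280.7 199.2]
[273.7 207. ]
[277.8 181.4]
```

The rear pleats now show at (273.6,205.9), and a level 85 mm lift predicts (273.7,207.0). The cassette is therefore about 32 mm clear, level and steady.

```bash
python3 -c "
from workcell import bot
print(bot.sign_off())"
```

```text
the job is handed in; nothing more can be done
None
```

The job is handed in: the dial is turned back to its off stop, and the cassette is held by both squeezed catches, level and about 32 mm clear above its bay; sign-off returned no verdict.

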